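Close the keyed cap of a core cell

TASK

Close the core cell: with a fingertip, push the cap round by its studs until the notch in its rim stands over the pin of the cell's flange, press it down on its middle plug until it snaps fully home and lies flat on the flange, and then push the swing clamp in over its rim as far as it goes. Only push and press; do not lift or take out the cap, and leave the other things on the bench where they are.

Things in the scene. Friction and masses are not known exactly. Their poses are not given: they have to be found in the camera images.
- core_cell: The core cell, fixed to the bench: a grey 150 x 150 x 12 mm base plate, a steel barrel, and round its 49 mm bore a flat flange of 124 mm diameter, top face 70 mm above the bench. Origin: on the cell's axis at bench level; z up; +x runs from the axis to the pin in the flange; -x to the ear that carries the swing clamp.
- pin_tip (a point): Tip of the pin that stands up from the flange, 53 mm from the cell's axis: 10 mm diameter, 7 mm high, with a tapered tip. The notch passes it within about 2.5 degrees; the taper helps from a little farther. A cap pressed down with the notch elsewhere stops on the pin.
- cell_cap: The loose cap: aluminium disc, 104 mm diameter, 12 mm thick. Origin: on its axis, at the disc's underside; z up; +x runs to the notch. Its spigot sits in the bore on six spring balls: at the start the underside is 12 mm above the flange, over 3 mm above the pin's tip. It turns lightly both ways (under 1 N at a stud) and hardly coasts. Seated, its origin is 70 mm above the bench.
- cap_notch (a point): Middle of the notch in the cap's rim (14 mm wide, 6 mm deep), level with the disc's top face, 49 mm from the cap's axis.
- cap_plug_top (a point): Middle of the flat top of the brass plug on the cap's axis, the place to press: 17 mm diameter, 32.5 mm above the cap's underside, 5.5 mm lower than the studs' tops. With the notch over the pin, 8 to 15 N here snaps the cap down 12 mm onto the flange, where it stays; pressed off its middle it tilts.
- stud_a_top (a point): Top of one of the cap's two upright round studs, the places to push it round: 12 mm diameter, standing 26 mm above the disc, 34 mm from the cap's axis, 90 degrees counter-clockwise (from above) from the notch.
- stud_b_top (a point): Top of the other stud, 90 degrees clockwise from the notch, otherwise the same.
- swing_clamp (a joint): Angle of the swing clamp, a dark steel bar 18 x 10 mm that swings level about an upright pivot on the ear, underside 84 mm above the bench, nose 49 mm from the pivot. 0 rad: end stop, it points at the cell's axis, nose over the cap's rim; grows counter-clockwise from above to 2.4. It starts swung out, stays where left, moves with 2 N at the peg. An unseated cap blocks it.
- clamp_pivot (a point): Top face of the clamp bar on its pivot axis, 82 mm from the cell's axis, 94 mm above the bench; a hexagon nut 17 mm across flats stands 9 mm above it.
- clamp_peg_top (a point): Top of the upright round peg on the clamp bar, by which it is pushed: 10 mm diameter, 27 mm high above the bar, 30 mm from the pivot axis, on the line from the pivot to the nose; its top is 121 mm above the bench.
- oring_tin: Bystander: flat round yellow tin, 71 mm across, 16 mm high, to the right of the cell. Origin: centre of its underside.
- brass_fitting: Bystander: brass threaded coupling, 27 mm across and 44 mm high, beside the cell. Origin: centre of its underside.
- core_sample: Bystander: upright grey rock core, 38 mm diameter, 52 mm high, right of the cell. Origin: centre of its underside.
- core_sample_b: Bystander: shorter grey rock core, 38 mm diameter, 32 mm high, in front and to the right, near the bench's front edge. Origin: centre of its underside.
- spanner_13: Bystander: small combination spanner, 167 x 26 x 5 mm, lying to the right of the cell. Origin: centre of its underside.
- v_block: Bystander: steel V-block, 40 x 45 x 35 mm, to the left, near the bench's front edge. Origin: centre of its underside.
- bolt_m16: Bystander: hexagon bolt standing on its head, 27 mm across, 70 mm high, to the right of the cell. Origin: centre of its underside.
There are look-alikes about, which are no part of the job. Of the things that look like the cell_cap, the smaller one is meant.

How it is judged:
By the outcome, as a careful person would: the job done as asked, in the order asked, and still so for the second after the job is handed in, with the robot touching nothing.
It also fails if it takes over 69 s, if anything falls off the work surface, if the arm or the gripper's body presses on something with over 40 N, if the wrist force passes 120 N, or if a joint passes its speed limit or range.

ROBOT

A 7-joint arm with a two-finger parallel gripper is mounted at the origin on a cart in front of the work surface, level with it; the furniture and walls round the work are solid. World frame = base frame: x ahead of the robot, y to its left, z up, the work surface at z = 0. Lengths are in m, angles in rad, forces in N, time in s.
With the tool pointing down it reaches from about 0.4 to 0.85 m from the base axis. Payload 10.4 kg.
Tool frame: the origin (TCP) lies midway between the tips of the shut fingers; the grasp point (between the pads) lies 19 mm behind it; z points along the fingers, y is the line along which they close (so a half turn about z gives the same grasp; the last joint's range is limited). The gripper opens to 87 mm and grips with 3 to 60 N. Pads are 19 mm wide; open, the fingers measure 117 mm over their backs; the gripper's body (75 mm by 190 mm) begins 51 mm behind the grasp point.
Start: joints at [-1.249, 0.332, -0.065, 1.46, 0.022, 1.35, -0.088], TCP at [0.211, 0.588, 0.223] pointing down, gripper open.
Joint ranges: [-2.6, 2.6], [-0.5, 2.12], [-1.47, 1.34], [0.16, 2.42], [-1.27, 4.41], [0.06, 2.06], [-2.6, 2.6]. Speed limits (rad/s): [2.22, 2.22, 2.79, 2.79, 3.14, 3.14, 3.14].

INTERFACE

Orientations are given as a unit quaternion [x, y, z, w].
In Python, from bench import r gives the robot as it stands.
- The arm moves only by the tool arm_command, never from a script. Its arguments are lists of equal length, an entry for each row: "xyz": the shift along the world's x, y, z in m, a list of three; "rot": the turn, a rotation vector about the world's x, y, z in rad, a list of three. In form: {"xyz": [[tx, ty, tz], ...], "rot": [[ax, ay, az], ...]}. A call has 1 to 20 rows; each row is the pose to reach, as a shift and turn from the pose commanded when the call began; what a row does not reach only later rows make up. A row lasts 1/12 s, in which the tool goes at most 41.7 mm and 7.16 degrees, less where a joint would pass 70% of its speed; a pose out of reach is approached as far as the arm can. A call with a gripper value outside its range is refused whole. "grip" is the opening, from 0 (shut) to 1 (fully open), set as the call begins (left out, the last holds). The fingers move at their own pace and stop on an object; "squeeze" is the grip in N (left out, the last holds). Time passes only in rows, so rows that repeat a pose let the fingers close. It gives the time, the measured TCP pose, the force, the opening and the grip force at its end, in the units of the state.
- r.read_state(): the state, without advancing time (a new reading comes with each control period).
- r.camera(name): name is "side" or "top" or "wrist"; returns the picture (400x640x3 uint8, red, green, blue); there is no depth.
- r.camera_model(name): a dict with "fx", "fy", "cx", "cy" (pixels), "T" (4x4, takes a point from camera to world coordinates). Camera axes: x right, y up, looking along -z (the intrinsics and any distortion apply to the point x, -y, -z); pixel columns grow to the right and rows downward; lengths in m; the calibration is good to about 2 mm. A picture is of the moment at which its call begins: read the wrist's pose just before it. camera_model takes no time and is no camera call; for the wrist camera it gives the pose at the moment of the call.
- r.close_job(): hands the job in; it is judged then, once.
Trained networks look in the newest picture that a camera, given by its name, has taken for a name from the list of things; names that differ only in an ending like _2 or _b are one class to them, and where a whole thing is asked for, a point or a joint stands for the part that bears it (a point fixed in the world has none). Each returns a list of dicts, best first, with "conf" (0 to 1); they miss things now and then, are a little off and sometimes report something else, mostly with a low value. They report only what shows in the picture. A call takes as long as a camera call. They do not tell look-alikes from the thing itself.
- r.look_for(label, camera): "at" ([x, y, z] in m, in the coordinates of the camera as it stood for that picture, good to about 4 mm: the middle of the surface that is visible of it).
- r.spot_point(label, camera): "at" ([x, y, z] in m, in the coordinates of the camera as it stood for that picture, good to about 4 mm: a listed point, or the origin of a listed thing).
The state is a dict: "time": time; "joint_positions": joint angles; "joint_vel": joint speeds; "joint_torque": joint torques, N m; "ee_pos": TCP position; "eef_rot": TCP orientation; "ft_force": force on the tool from outside, world axes, zero at the start; "torque": the same for the moment, N m; "width": finger opening in m; "grip_force": force on a finger pad.
Only numpy, scipy, OpenCV 4.12 (cv2) and the standard library are available. Lean on these libraries where they do the work, as an engineer would, in place of code of your own. Each camera call takes 0.05 s, during which the arm holds its last target. There are 200 camera calls.

## Working session

There is one attempt and no reset: what is moved stays moved. The work goes in short steps, Python scripts to look and compute and a tool call to move; the robot and the scene stay as the last step left them, time stands still between calls to the robot, and variables do not carry over. Pictures are saved under pics/ and viewed, at most 10 in all, crops included, and the job is handed in when it is done.

Besides the shell and the picture viewer there is one more tool, called after ">>>" by a JSON object that holds its "fn" and its "kwargs", one argument or row to a line. arm_command: Moves the arm, as the interface text tells. Its arguments: {"type":"object","properties":{"xyz":{"type":"array"},"rot":{"type":"array"},"grip":{"type":"number"},"squeeze":{"type":"number"}},"required":["xyz","rot"]}

```bash
ls; mkdir -p pics; cat > h.py <<'E'
from bench import r
import numpy as np, cv2
def shot(c,name=None):
    im=r.camera(c)
    if name: cv2.imwrite(f'pics/{name}.png',im[:,:,::-1])
    return im
def w(c,p):
    T=np.array(r.camera_model(c)['T']); return T[:3,:3]@np.array(p)+T[:3,3]
def px(c,P):
    m=r.camera_model(c);T=np.array(m['T']);p=T[:3,:3].T@(np.array(P)-T[:3,3])
    return np.array([m['cx']+m['fx']*p[0]/-p[2], m['cy']-m['fy']*p[1]/-p[2]])
def find(l,c,f='spot_point'):
    for d in getattr(r,f)(l,c)[:4]:
        P=w(c,d['at']); print(c,l,round(d['conf'],2),P.round(4),px(c,P).round(0))
E
python3 - <<'E'
from h import *
s=r.read_state();print(s['time'],s['ee_pos'],s['eef_rot'],s['width'])
a=shot('top','top0');
for c in ['top','side']:
    if c=='side': shot('side','side0')
    print({k:v for k,v in r.camera_model(c).items()})
    for l in ['core_cell','cell_cap','pin_tip','cap_notch','cap_plug_top','stud_a_top','stud_b_top','clamp_pivot','clamp_peg_top']: find(l,c)
E
```

```text
pics
0.0 [0.21114397 0.58785523 0.22177389] [ 1.71544992e-01  9.85176040e-01 -6.94316754e-04 -6.70964827e-05] 0.08718709480578096
{'fx': 378.1943456460055, 'fy': 378.1943456460055, 'cx': 324.31108160443694, 'cy': 196.91284485570702, 'T': array([[-0.02566113,  0.97326724, -0.22823757,  0.26573228],
       [-0.99966891, -0.02541486,  0.00401853,  0.0053591 ],
       [-0.00188952,  0.22826512,  0.97359718,  1.08928764],
       [ 0.        ,  0.        ,  0.        ,  1.        ]])}
top core_cell 0.96 [ 0.5083  0.1041 -0.002 ] [289. 202.]
top cell_cap 0.74 [0.5671 0.3289 0.073 ] [207. 178.]
top cell_cap 0.63 [0.5049 0.1071 0.0832] [286. 197.]
top cell_cap 0.23 [ 0.6106 -0.2866  0.0025] [419. 165.]
top pin_tip 0.74 [0.5357 0.0719 0.095 ] [298. 184.]
top pin_tip 0.71 [0.4843 0.0577 0.0764] [304. 204.]
top cap_notch 0.83 [0.5339 0.0714 0.0944] [298. 185.]
top cap_notch 0.69 [0.5994 0.2724 0.0884] [226. 165.]
top cap_notch 0.29 [ 0.3694 -0.1815  0.0035] [389. 247.]
top cap_plug_top 0.76 [0.5617 0.3251 0.1223] [202. 175.]
top cap_plug_top 0.58 [0.5068 0.1029 0.1161] [286. 193.]
top stud_a_top
[... 699 characters left out ...]
31 0.0736] [293. 144.]
side pin_tip 0.86 [0.4844 0.0532 0.0765] [309. 195.]
side cap_notch 0.76 [0.5381 0.0667 0.0959] [322. 183.]
side cap_notch 0.61 [0.6037 0.2691 0.0886] [310. 145.]
side cap_plug_top 0.89 [0.5077 0.0979 0.1167] [309. 175.]
side cap_plug_top 0.71 [0.5617 0.3253 0.1226] [292. 132.]
side stud_a_top 0.97 [0.5984 0.3508 0.1236] [298. 125.]
side stud_a_top 0.56 [0.5318 0.1304 0.1202] [311. 166.]
side stud_b_top 0.88 [0.475  0.0864 0.1172] [301. 180.]
side stud_b_top 0.75 [0.5274 0.2944 0.1298] [287. 137.]
side clamp_pivot 0.76 [0.5357 0.1806 0.0944] [305. 163.]
side clamp_pivot 0.2 [ 0.4858 -0.2855  0.0021] [368. 289.]
side clamp_peg_top 0.45 [0.5657 0.1693 0.1226] [314. 155.]
```

```bash
python3 - <<'E'
import cv2
a=cv2.imread('pics/top0.png');b=cv2.imread('pics/side0.png')
cv2.imwrite('pics/topc.png',cv2.resize(a[120:250,150:330],(800,578),interpolation=cv2.INTER_CUBIC))
cv2.imwrite('pics/sidec.png',cv2.resize(b[90:240,230:430],(800,600),interpolation=cv2.INTER_CUBIC))
E
```

```text
(no output)
```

View pics/top0.png

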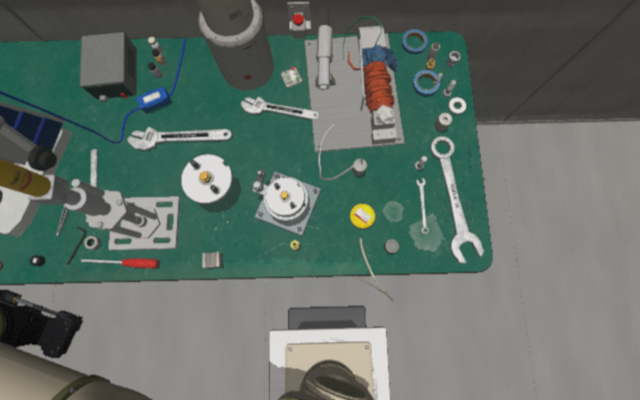

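View pics/topc.png

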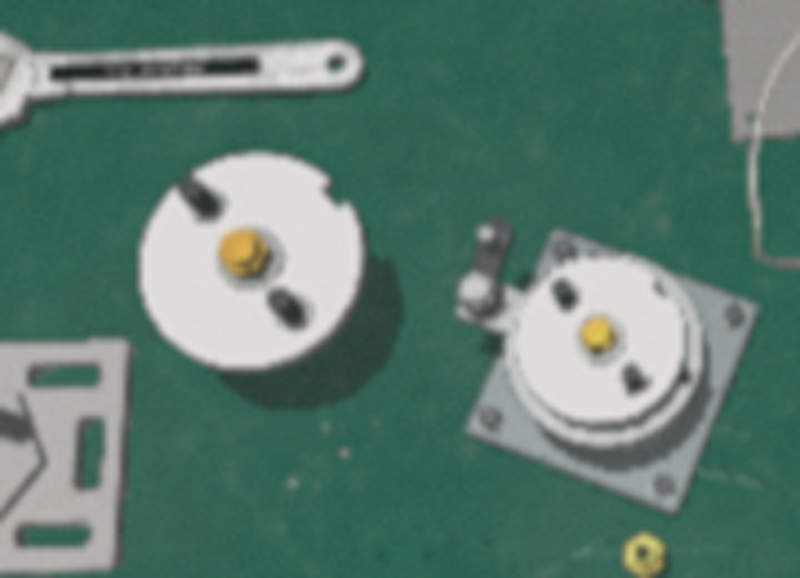

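View pics/sidec.png

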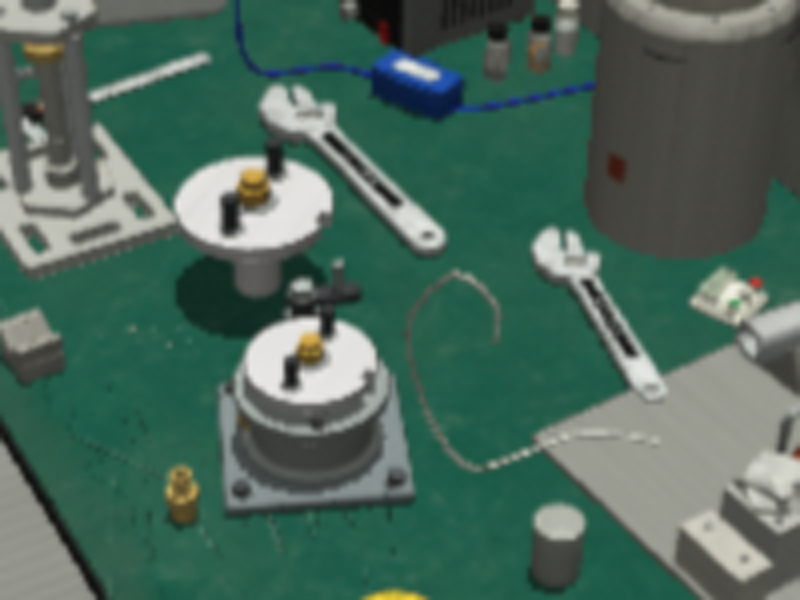

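View pics/side0.png

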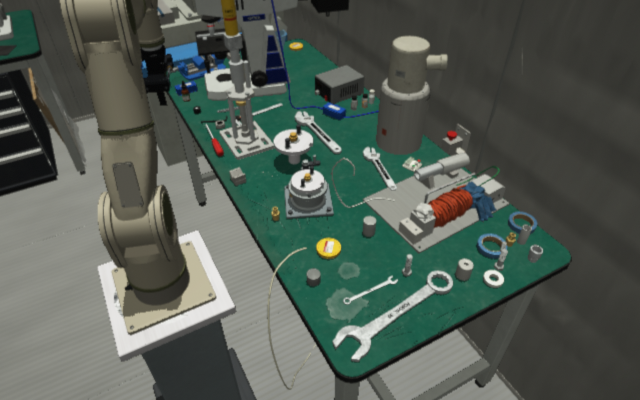

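```bash
python3 - <<'E'
from h import *
s=r.read_state();print(s['time'],px('top',s['ee_pos']),px('side',s['ee_pos']))
m=r.camera_model('wrist');print(m)
E
```

```text
1.0 [ 59.8808387  318.11754392] [164.28288937  97.61120718]
{'fx': 301.97102342126766, 'fy': 301.97102342126766, 'cx': 325.3482159317114, 'cy': 201.00198881064, 'T': array([[ 3.37227502e-01, -9.09032991e-01, -2.44819594e-01,
         1.45443319e-01],
       [ 9.41423026e-01,  3.25473968e-01,  8.82574794e-02,
         6.12691782e-01],
       [-5.46555534e-04, -2.60241653e-01,  9.65543362e-01,
         3.84044848e-01],
       [ 0.00000000e+00,  0.00000000e+00,  0.00000000e+00,
         1.00000000e+00]])}
```

```bash
python3 - <<'E'
import numpy as np
p0=np.array([.211,.588,.222])
for k in range(1,13):
    f=k/12; az=np.radians(70+(14.6-70)*f); R=.45+.067*max(0,f-.5)*2
    print([*(np.array([R*np.cos(az),R*np.sin(az),.30])-p0).round(3)],round(az-np.radians(70),2))
E
```

```text
[np.float64(-0.024), np.float64(-0.179), np.float64(0.078)] -0.08
[np.float64(0.009), np.float64(-0.195), np.float64(0.078)] -0.16
[np.float64(0.04), np.float64(-0.214), np.float64(0.078)] -0.24
[np.float64(0.069), np.float64(-0.236), np.float64(0.078)] -0.32
[np.float64(0.096), np.float64(-0.259), np.float64(0.078)] -0.4
[np.float64(0.122), np.float64(-0.285), np.float64(0.078)] -0.48
[np.float64(0.154), np.float64(-0.306), np.float64(0.078)] -0.56
[np.float64(0.185), np.float64(-0.33), np.float64(0.078)] -0.64
[np.float64(0.214), np.float64(-0.358), np.float64(0.078)] -0.73
[np.float64(0.241), np.float64(-0.388), np.float64(0.078)] -0.81
[np.float64(0.267), np.float64(-0.422), np.float64(0.078)] -0.89
[np.float64(0.289), np.float64(-0.458), np.float64(0.078)] -0.97
```

>>> {"fn": "arm_command", "kwargs": {
  "xyz": [
    [-0.012,-0.034,0.016],
    [-0.024,-0.068,0.032],
    [-0.036,-0.1,0.048],
    [-0.05,-0.134,0.064],
    [-0.057,-0.165,0.078],
    [-0.024,-0.179,0.078],
    [0.009,-0.195,0.078],
    [0.04,-0.214,0.078],
    [0.069,-0.236,0.078],
    [0.096,-0.259,0.078],
    [0.122,-0.285,0.078],
    [0.154,-0.306,0.078],
    [0.185,-0.33,0.078],
    [0.214,-0.358,0.078],
    [0.241,-0.388,0.078],
    [0.267,-0.422,0.078],
    [0.289,-0.458,0.078],
    [0.289,-0.458,0.078],
    [0.289,-0.458,0.078],
    [0.289,-0.458,0.078]
  ],
  "rot": [
    [0,0,0],
    [0,0,0],
    [0,0,0],
    [0,0,0],
    [0,0,0],
    [0,0,-0.08],
    [0,0,-0.16],
    [0,0,-0.24],
    [0,0,-0.32],
    [0,0,-0.4],
    [0,0,-0.48],
    [0,0,-0.56],
    [0,0,-0.64],
    [0,0,-0.73],
    [0,0,-0.81],
    [0,0,-0.89],
    [0,0,-0.97],
    [0,0,-0.97],
    [0,0,-0.97],
    [0,0,-0.97]
  ],
  "grip": 0
}}

```text
time: 2.67
ee_pos: [0.5001, 0.1305, 0.3006]
eef_rot: [0.611, 0.792, 0.0, -0.0]
ft_force: [-1.0, 1.0, 0.6]
width: 0.0004
grip_force: 0.0
```

```bash
python3 - <<'E'
from h import *
s=r.read_state();print(s['time'],s['ee_pos'],s['eef_rot'],s['ft_force'],s['width'],s['joint_positions'])
a=shot('wrist','w1')
for l in ['core_cell','cell_cap','pin_tip','cap_notch','cap_plug_top','stud_a_top','stud_b_top','clamp_pivot','clamp_peg_top']: find(l,'wrist')
E
```

```text
2.6667 [0.50010398 0.13051261 0.30055636] [ 6.10992580e-01  7.91636295e-01  1.09447594e-04 -1.75766367e-04] [-0.98890532  0.97378821  0.59869511] 0.00035291434269159723 [-0.75268785  0.04798827  0.42876498  1.63823862 -0.0204848   1.45974032
 -0.06591873]
wrist cell_cap 0.97 [0.5021 0.1107 0.0803] [322. 193.]
wrist cell_cap 0.77 [0.564  0.3288 0.0715] [422.  28.]
wrist pin_tip 0.97 [0.485  0.0599 0.0761] [300. 224.]
wrist cap_notch 0.96 [0.5344 0.0666 0.0959] [337. 234.]
wrist cap_notch 0.86 [0.5998 0.2732 0.0911] [440.  83.]
wrist cap_plug_top 0.9 [0.506  0.1045 0.1132] [324. 204.]
wrist cap_plug_top 0.83 [0.5599 0.3235 0.1154] [429.  19.]
wrist cap_plug_top 0.46 [0.3443 0.318  0.0004] [248.   5.]
wrist stud_a_top 0.68 [0.5296 0.1333 0.1161] [349. 187.]
wrist stud_b_top 0.79 [0.5287 0.2924 0.1249] [392.  40.]
wrist stud_b_top 0.7 [0.4768 0.0863 0.1219] [296. 214.]
wrist stud_b_top 0.59 [ 0.3439  0.3167 -0.0029] [248.   6.]
wrist stud_b_top 0.54 [0.5313 0.0656 0.096 ] [335. 233.]
wrist clamp_pivot 0.82 [0.5357 0.1828 0.0902] [364. 145.]
wrist clamp_peg_top 0.98 [0.5658 0.174  0.1178] [390. 161.]
```

View pics/w1.png

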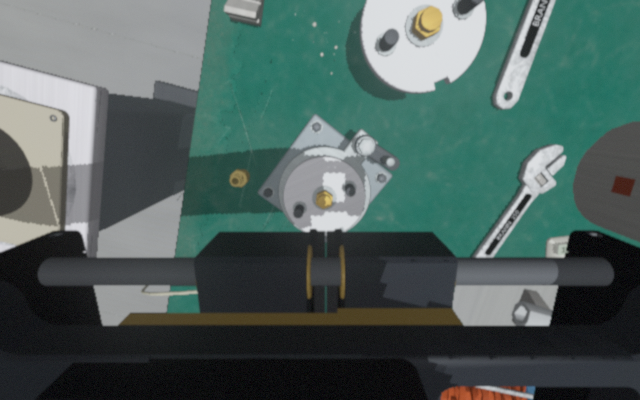

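>>> {"fn": "arm_command", "kwargs": {
  "xyz": [
    [0.005,-0.03,-0.025],
    [0.01,-0.06,-0.05],
    [0.01,-0.06,-0.05],
    [0.01,-0.06,-0.05],
    [0.01,-0.06,-0.05]
  ],
  "rot": [
    [0,0,0],
    [0,0,0],
    [0,0,0],
    [0,0,0],
    [0,0,0]
  ]
}}

```text
time: 3.58
ee_pos: [0.5103, 0.0707, 0.2508]
eef_rot: [0.611, 0.792, 0.0, -0.0]
ft_force: [-1.0, 0.9, 0.2]
width: 0.0004
grip_force: 0.0
```

```bash
cat >> h.py <<'E'
def measure(cs=('wrist','top','side'),name=None,cen=(.506,.105)):
    """robust medians of points near the cell over the cameras"""
    out={}
    for c in cs:
        shot(c,name if c=='wrist' else None)
        for l in ['pin_tip','cap_notch','cap_plug_top','stud_a_top','stud_b_top','clamp_pivot','clamp_peg_top']:
            for d in r.spot_point(l,c):
                P=w(c,d['at']); v=P[:2]-cen
                if d['conf']>.4 and np.hypot(*v)<.14:
                    print(c,l,round(d['conf'],2),P.round(4),'r %.1f az %.1f'%(1e3*np.hypot(*v),np.degrees(np.arctan2(v[1],v[0]))),px(c,P).round(0))
E
python3 - <<'E'
from h import *
measure(('wrist',),'w2')
a=cv2.imread('pics/w2.png'); cv2.imwrite('pics/w2c.png',cv2.resize(a[60:260,200:460],(780,600),interpolation=cv2.INTER_CUBIC))
E
```

```text
wrist pin_tip 0.73 [0.4874 0.0596 0.0779] r 49.1 az -112.2 [302. 189.]
wrist cap_notch 0.66 [0.5333 0.0653 0.0956] r 48.2 az -55.5 [343. 199.]
wrist stud_a_top 0.73 [0.5306 0.1328 0.1173] r 37.1 az 48.4 [361. 138.]
wrist stud_b_top 0.62 [0.4773 0.0879 0.1174] r 33.4 az -149.2 [296. 168.]
wrist clamp_peg_top 0.87 [0.5702 0.1706 0.12  ] r 91.8 az 45.6 [414. 108.]
```

View pics/w2c.png

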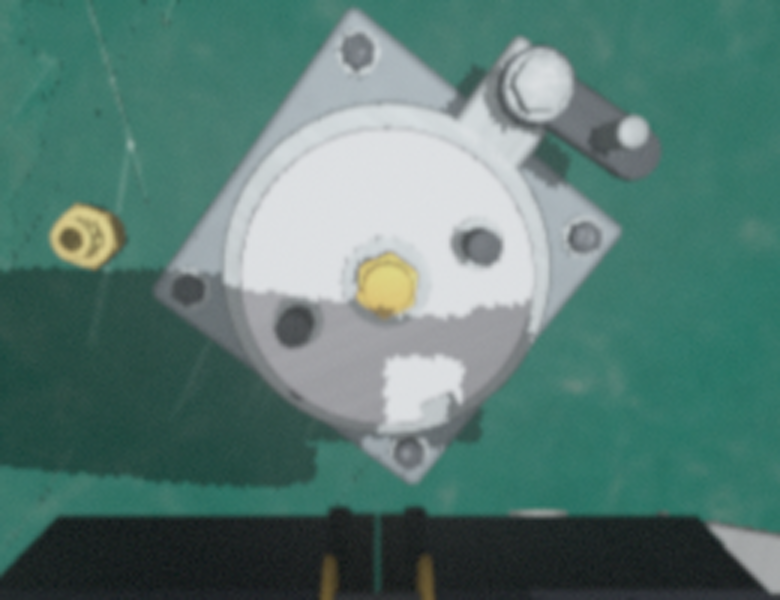

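```bash
cat >> h.py <<'E'
def bp(c,u,v,z):
    m=r.camera_model(c);T=np.array(m['T']);d=T[:3,:3]@[(u-m['cx'])/m['fx'],-(v-m['cy'])/m['fy'],-1]
    return (T[:3,3]+d*(z-T[2,3])/d[2])[:2]
E
python3 - <<'E'
from h import *
q=lambda x,y,z:bp('wrist',200+x/3-.33,60+y/3-.33,z)
B=[q(*p,.017) for p in [(358,52),(585,237),(410,453),(188,290)]]
c=np.mean(B,0);print('plate',c.round(4),[np.degrees(np.arctan2(*(b-c)[::-1])).round(1) for b in B],[np.hypot(*(b-c)).round(4) for b in B])
for n,p in dict(plug=(387,281,.1145),A=(481,246,.12),B=(294,325,.12),notch=(438,405,.094),pin=(297,397,.077),piv=(540,83,.103),peg=(632,130,.121)).items():
    P=q(*p);print(n,P.round(4),*[(np.hypot(*(P-o)).round(4),np.degrees(np.arctan2(*(P-o)[::-1])).round(1)) for o in (c,q(387,281,.1145))])
E
```

```text
plate [0.5057 0.1067] [np.float64(112.3), np.float64(22.3), np.float64(-67.6), np.float64(-157.8)] [np.float64(0.0859), np.float64(0.0862), np.float64(0.086), np.float64(0.0864)]
plug [0.5046 0.1096] (np.float64(0.0031), np.float64(110.7)) (np.float64(0.0), np.float64(0.0))
A [0.5304 0.1284] (np.float64(0.0329), np.float64(41.4)) (np.float64(0.0319), np.float64(36.1))
B [0.4788 0.0888] (np.float64(0.0323), np.float64(-146.3)) (np.float64(0.0331), np.float64(-141.0))
notch [0.5347 0.0691] (np.float64(0.0474), np.float64(-52.3)) (np.float64(0.0504), np.float64(-53.3))
pin [0.4842 0.0548] (np.float64(0.0562), np.float64(-112.5)) (np.float64(0.0585), np.float64(-110.4))
piv [0.5363 0.182 ] (np.float64(0.0812), np.float64(67.9)) (np.float64(0.079), np.float64(66.4))
peg [0.5651 0.1737] (np.float64(0.0896), np.float64(48.5)) (np.float64(0.0882), np.float64(46.7))
```

>>> {"fn": "arm_command", "kwargs": {
  "xyz": [
    [-0.005,0,0],
    [-0.01,0,0],
    [-0.015,0,-0.01],
    [-0.02,-0.002,-0.03],
    [-0.02,-0.002,-0.06],
    [-0.02,-0.002,-0.09],
    [-0.02,-0.002,-0.115],
    [-0.02,-0.002,-0.135],
    [-0.02,-0.002,-0.148],
    [-0.02,-0.002,-0.148],
    [-0.02,-0.002,-0.148],
    [-0.02,-0.002,-0.148]
  ],
  "rot": [
    [0,0,0.1],
    [0,0,0.2],
    [0,0,0.3],
    [0,0,0.4],
    [0,0,0.4],
    [0,0,0.4],
    [0,0,0.4],
    [0,0,0.4],
    [0,0,0.4],
    [0,0,0.4],
    [0,0,0.4],
    [0,0,0.4]
  ]
}}

```text
time: 4.98
ee_pos: [0.4909, 0.0684, 0.1036]
eef_rot: [0.442, 0.897, 0.0, 0.0]
ft_force: [-0.0, 0.5, 0.6]
width: 0.0004
grip_force: 0.0
```

```bash
python3 - <<'E'
from h import *
s=r.read_state();print(s['time'],s['ee_pos'],s['eef_rot'],s['ft_force'],s['joint_positions'].round(2))
c=np.array([.505,.1075]);p=s['ee_pos'][:2]-c;print(np.hypot(*p))
for k in range(1,18):
    a=-np.radians(4)*k;R=np.array([[np.cos(a),-np.sin(a)],[np.sin(a),np.cos(a)]]);d=R@p-p
    print([*map(float,d.round(4)),0.0],a.round(3))
E
```

```text
4.9833 [0.49091349 0.06837865 0.10363326] [4.41646419e-01 8.97188912e-01 4.99477296e-04 4.96726400e-04] [-0.04691919  0.46444823  0.62960791] [-0.66  0.16  0.47  1.96 -0.08  1.04  0.5 ]
0.04158016446010626
[-0.0027, 0.0011, 0.0] -0.07
[-0.0053, 0.0023, 0.0] -0.14
[-0.0078, 0.0038, 0.0] -0.209
[-0.0102, 0.0054, 0.0] -0.279
[-0.0125, 0.0072, 0.0] -0.349
[-0.0147, 0.0091, 0.0] -0.419
[-0.0167, 0.0112, 0.0] -0.489
[-0.0186, 0.0134, 0.0] -0.559
[-0.0203, 0.0158, 0.0] -0.628
[-0.0219, 0.0182, 0.0] -0.698
[-0.0232, 0.0208, 0.0] -0.768
[-0.0244, 0.0234, 0.0] -0.838
[-0.0254, 0.0261, 0.0] -0.908
[-0.0262, 0.0289, 0.0] -0.977
[-0.0268, 0.0318, 0.0] -1.047
[-0.0273, 0.0346, 0.0] -1.117
[-0.0275, 0.0375, 0.0] -1.187
```

>>> {"fn": "arm_command", "kwargs": {
  "xyz": [
    [-0.0027,0.0011,0],
    [-0.0053,0.0023,0],
    [-0.0078,0.0038,0],
    [-0.0102,0.0054,0],
    [-0.0125,0.0072,0],
    [-0.0147,0.0091,0],
    [-0.0167,0.0112,0],
    [-0.0186,0.0134,0],
    [-0.0203,0.0158,0],
    [-0.0219,0.0182,0],
    [-0.0232,0.0208,0],
    [-0.0244,0.0234,0],
    [-0.0254,0.0261,0],
    [-0.0262,0.0289,0],
    [-0.0268,0.0318,0],
    [-0.0268,0.0318,0],
    [-0.0268,0.0318,0]
  ],
  "rot": [
    [0,0,-0.07],
    [0,0,-0.14],
    [0,0,-0.209],
    [0,0,-0.279],
    [0,0,-0.349],
    [0,0,-0.419],
    [0,0,-0.489],
    [0,0,-0.559],
    [0,0,-0.628],
    [0,0,-0.698],
    [0,0,-0.768],
    [0,0,-0.838],
    [0,0,-0.908],
    [0,0,-0.977],
    [0,0,-1.047],
    [0,0,-1.047],
    [0,0,-1.047]
  ]
}}

```text
time: 6.4
ee_pos: [0.4641, 0.1004, 0.1036]
eef_rot: [0.83, 0.557, 0.001, 0.0]
ft_force: [-0.2, 0.2, 0.3]
width: 0.0007
grip_force: 0.0
```

```bash
python3 - <<'E'
from h import *
s=r.read_state();print(s['time'],s['ee_pos'],s['eef_rot'],s['ft_force'])
measure(('wrist','top','side'),'w3',(.505,.1075))
a=cv2.imread('pics/w3.png');cv2.imwrite('pics/w3c.png',cv2.resize(a[0:240,160:480],(800,600),interpolation=cv2.INTER_CUBIC))
E
```

```text
6.4 [0.46405506 0.10040651 0.10358241] [8.30290290e-01 5.57330391e-01 9.31091526e-04 5.35152464e-05] [-0.24040838  0.16426572  0.34758504]
wrist cap_plug_top 0.69 [0.5038 0.1036 0.109 ] r 4.1 az -107.8 [390. 221.]
wrist stud_a_top 0.65 [0.5333 0.099  0.1199] r 29.5 az -16.7 [453. 215.]
wrist stud_b_top 0.85 [0.4718 0.1145 0.1169] r 33.9 az 168.0 [328. 230.]
wrist clamp_pivot 0.93 [0.5345 0.1806 0.0874] r 78.9 az 68.0 [389.  62.]
wrist clamp_peg_top 0.92 [0.5682 0.1695 0.1185] r 88.5 az 44.5 [484.  43.]
top pin_tip 0.69 [0.4857 0.0589 0.078 ] r 52.2 az -111.7 [303. 204.]
side pin_tip 0.77 [0.4838 0.0592 0.0761] r 52.7 az -113.7 [308. 194.]
side cap_notch 0.84 [0.4937 0.0594 0.0939] r 49.4 az -103.2 [311. 189.]
side cap_plug_top 0.68 [0.5091 0.1007 0.1139] r 7.9 az -59.0 [309. 175.]
side cap_plug_top 0.52 [0.4822 0.0581 0.0768] r 54.5 az -114.8 [308. 195.]
side stud_a_top 0.88 [0.5376 0.1003 0.1199] r 33.4 az -12.4 [317. 171.]
side stud_b_top 0.84 [0.4725 0.116  0.1146] r 33.6 az 165.4 [296. 176.]
side clamp_pivot 0.88 [0.5328 0.1809 0.0919] r 78.5 az 69.3 [304. 164.]
side clamp_peg_top 0.43 [0.5688 0.175  0.1222] r 92.9 az 46.6 [314. 154.]
```

View pics/w3c.png

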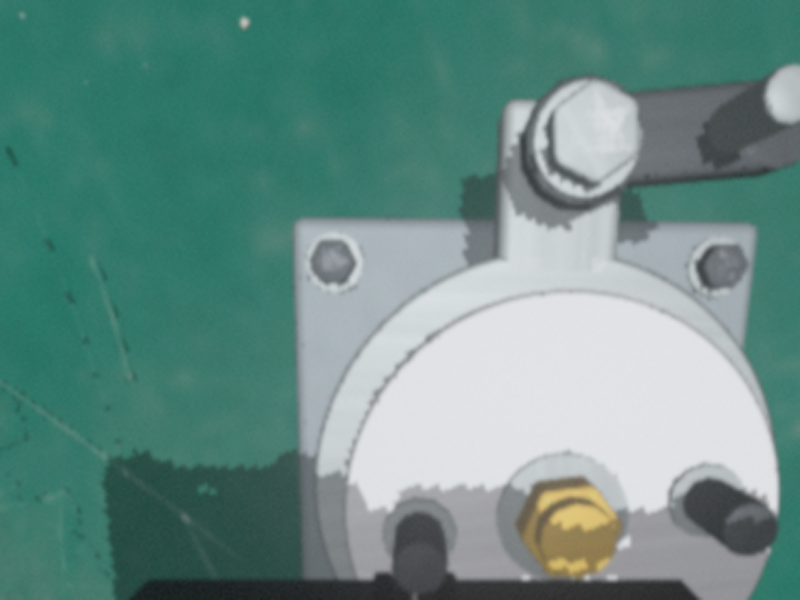

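```bash
python3 - <<'E'
from h import *
q=lambda x,y,z:bp('wrist',160+x/2.5-.3,y/2.5-.3,z)
A=q(750,527,.12);B=q(420,567,.12);P=q(577,548,.1145);v=A-B
a=q(708,497,.096);b=q(421,530,.096);u=a-b
N=q(594,138,.103);b1=q(333,262,.017);b2=q(722,266,.017);t=b2-b1
ang=lambda v:np.degrees(np.arctan2(v[1],v[0])).round(1)
print(A,B,P,(A+B)/2,np.hypot(*v),ang(v),ang(u),np.hypot(*u),N,np.hypot(*t),ang(t))
E
```

```text
[0.53674057 0.10012533] [0.47270162 0.11733435] [0.50385318 0.10690208] [0.50472109 0.10872984] 0.06631091313513032 -15.0 -15.5 0.06648932506578845 [0.53558136 0.18090079] 0.12153011484892162 -22.9
```

>>> {"fn": "arm_command", "kwargs": {
  "xyz": [
    [-0.0004,0.0028,0],
    [-0.0007,0.0056,0],
    [-0.0007,0.0056,0],
    [-0.0007,0.0056,0],
    [-0.0007,0.0056,0],
    [-0.0037,-0.0014,0],
    [-0.0037,-0.0014,0],
    [-0.0037,-0.0014,0.03],
    [0,-0.005,0.06],
    [0.01,-0.01,0.09],
    [0.02,-0.015,0.12],
    [0.03,-0.02,0.147],
    [0.046,-0.029,0.147],
    [0.046,-0.029,0.147],
    [0.046,-0.029,0.147],
    [0.046,-0.029,0.147]
  ],
  "rot": [
    [0,0,-0.07],
    [0,0,-0.136],
    [0,0,-0.136],
    [0,0,-0.136],
    [0,0,-0.136],
    [0,0,-0.136],
    [0,0,-0.136],
    [0,0,-0.136],
    [0,0,-0.03],
    [0,0,0.08],
    [0,0,0.19],
    [0,0,0.3],
    [0,0,0.41],
    [0,0,0.53],
    [0,0,0.646],
    [0,0,0.646]
  ]
}}

```text
time: 8.93
ee_pos: [0.5094, 0.0704, 0.2495]
eef_rot: [0.609, 0.793, -0.0, -0.0]
ft_force: [-0.3, 0.5, 0.2]
width: 0.0006
grip_force: 0.0
```

```bash
python3 - <<'E'
from h import *
s=r.read_state();print(s['time'],s['ee_pos'],s['eef_rot'],s['ft_force'])
measure(('wrist','side'),'w4',(.5047,.108))
a=cv2.imread('pics/w4.png');cv2.imwrite('pics/w4c.png',cv2.resize(a[60:260,200:460],(780,600),interpolation=cv2.INTER_CUBIC))
E
```

```text
8.9333 [0.50944521 0.07042889 0.24951914] [ 6.09371923e-01  7.92884515e-01 -6.59392900e-05 -4.17967112e-06] [-0.34385777  0.5247821   0.1837974 ]
wrist pin_tip 0.87 [0.4855 0.0603 0.0747] r 51.4 az -112.0 [302. 188.]
wrist cap_notch 0.73 [0.4864 0.0566 0.0939] r 54.5 az -109.6 [301. 195.]
wrist cap_plug_top 0.58 [0.5059 0.1047 0.1105] r 3.5 az -69.8 [329. 159.]
wrist stud_a_top 0.61 [0.5364 0.0968 0.121 ] r 33.6 az -19.5 [358. 176.]
wrist stud_b_top 0.91 [0.4764 0.1204 0.1188] r 30.9 az 156.4 [304. 136.]
wrist clamp_pivot 0.96 [0.5391 0.1796 0.089 ] r 79.5 az 64.4 [380.  92.]
wrist clamp_peg_top 0.67 [0.5676 0.1739 0.1171] r 91.1 az 46.3 [413. 104.]
side pin_tip 0.73 [0.4875 0.0563 0.0781] r 54.5 az -108.4 [309. 194.]
side cap_notch 0.79 [0.4888 0.0608 0.0962] r 49.8 az -108.6 [309. 189.]
side cap_plug_top 0.87 [0.5056 0.1006 0.115 ] r 7.5 az -82.9 [308. 175.]
side stud_a_top 0.84 [0.5375 0.0976 0.117 ] r 34.5 az -17.6 [317. 172.]
side stud_a_top 0.65 [0.4858 0.0551 0.077 ] r 56.2 az -109.7 [309. 195.]
side stud_b_top 0.91 [0.4748 0.1196 0.117 ] r 32.1 az 158.9 [296. 174.]
side clamp_pivot 0.96 [0.5348 0.1801 0.0932] r 78.1 az 67.3 [305. 164.]
side clamp_peg_top 0.47 [0.569  0.1759 0.1217] r 93.5 az 46.6 [314. 154.]
```

View pics/w4c.png

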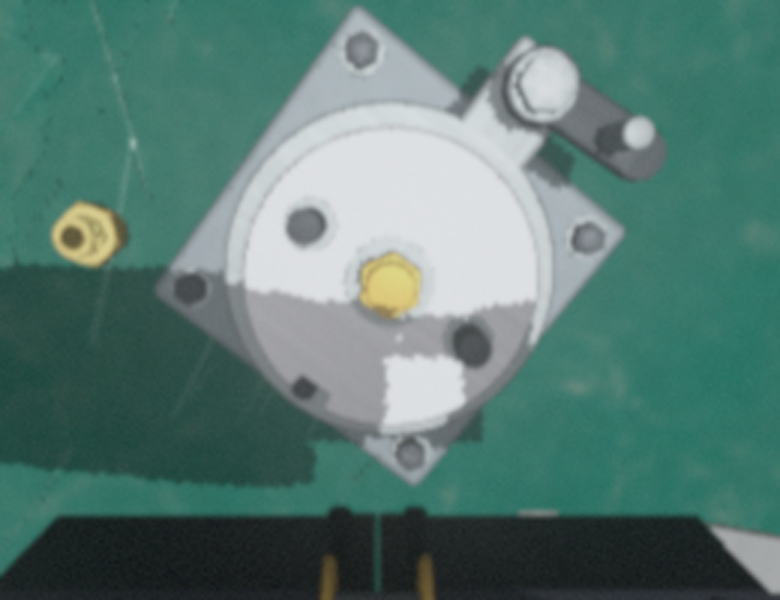

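```bash
python3 - <<'E'
from h import *
q=lambda x,y,z:bp('wrist',200+x/3-.33,60+y/3-.33,z)
ang=lambda v:np.degrees(np.arctan2(v[1],v[0])).round(1)
b=[q(*p,.017) for p in [(361,50),(589,238),(411,453),(190,288)]]
A=q(472,346,.12);B=q(306,225,.12)
print(ang(b[1]-b[0]),ang(b[2]-b[3]),ang(b[0]-b[2])-45-90,ang(b[1]-b[3])-45,np.mean(b,0))
print(A,B,(A+B)/2,ang(A-B),np.hypot(*(A-B)),q(391,285,.1145))
# refine: stud dark blobs by threshold
im=cv2.cvtColor(cv2.imread('pics/w4.png'),cv2.COLOR_BGR2GRAY)
for (u,v) in [(302,135),(357,175)]:
    w_=im[v-9:v+10,u-9:u+10].astype(float);m=np.clip(95-w_,0,None) if v<150 else np.clip(70-w_,0,None)
    yy,xx=np.mgrid[v-9:v+10,u-9:u+10];print((xx*m).sum()/m.sum(),(yy*m).sum()/m.sum())
E
```

```text
-23.0 -23.1 -23.0 -23.3 [0.50573849 0.10774287]
[0.5356027  0.09738466] [0.47440252 0.12115434] [0.50500261 0.1092695 ] -21.2 0.06565409360240441 [0.50528763 0.10921659]
nan nan
nan nan<stdin>:12: RuntimeWarning: invalid value encountered in scalar divide
```

```bash
cat > fit.py <<'E'
from h import *
from scipy.optimize import minimize
def studfit(name,dz=0,th=110,S=8):
    im=cv2.cvtColor(cv2.imread(f'pics/{name}.png'),cv2.COLOR_BGR2GRAY)
    t=np.linspace(0,2*np.pi,40)
    def mask(x,off=6,z0=.096):
        M=np.zeros((400*4,640*4),np.uint8)
        for s in (1,-1):
            c=np.array(x[:2])+s*.034*np.array([np.cos(x[2]),np.sin(x[2])])
            P=[px('wrist',[c[0]+.001*off*np.cos(a),c[1]+.001*off*np.sin(a),z+dz]) for a in t for z in (z0,.12)]
            cv2.fillConvexPoly(M,cv2.convexHull(((np.array(P)+.5)*4).astype(np.int32)),255)
        return cv2.resize(M,(640,400),interpolation=cv2.INTER_AREA)/255.
    return im,mask
E
python3 - <<'E'
from fit import *
im,mask=studfit('w4')
def cost(x):
    m=mask(x);o=mask(x,8.5);ring=np.clip(o-m,0,1);tot=0
    # per-stud contrast: mean inside vs ring
    return (im*m).sum()/m.sum()-(im*ring).sum()/ring.sum()
best=None
for a in np.radians(np.arange(-28,-15,1.)):
    g=min((cost([.505+dx,.109+dy,a]),dx,dy) for dx in np.arange(-.002,.0021,.001) for dy in np.arange(-.002,.0021,.001))
    print(np.degrees(a).round(1),np.round(g,4))
E
```

```text
Traceback (most recent call last):
  File "fit.py", line 10, in mask
    P=[px('wrist',[c[0]+.001*off*np.cos(a),c[1]+.001*off*np.sin(a),z+dz]) for a in t for z in (z0,.12)]
       ~~^^^^^^^^^^^^^^^^^^^^^^^^^^^^^^^^^^^^^^^^^^^^^^^^^^^^^^^^^^^^^^^^
  File "h.py", line 10, in px
    m=r.camera_model(c);T=np.array(m['T']);p=T[:3,:3].T@(np.array(P)-T[:3,3])
ValueError: time passes only in moves, steps and waits
```

```bash
python3 - <<'E'
import re
s=open('h.py').read()
s=s.replace("def px(","_c={}\ndef cm(c):\n    if c not in _c: _c[c]=r.camera_model(c)\n    return _c[c]\ndef px(",1)
a,b=s.split("def px(");b=b.replace("r.camera_model(c)","cm(c)",1);open('h.py','w').write(a+"def px("+b)
E
timeout 300 python3 - <<'E'
from fit import *
print(r.read_state()['time'])
im,mask=studfit('w4')
def cost(x):
    m=mask(x);o=mask(x,8.5);ring=np.clip(o-m,0,1)
    return (im*m).sum()/m.sum()-(im*ring).sum()/ring.sum()
for a in np.radians(np.arange(-27,-16,1.)):
    g=min((cost([.505+dx,.109+dy,a]),dx,dy) for dx in np.arange(-.002,.0021,.001) for dy in np.arange(-.002,.0021,.001))
    print(np.degrees(a).round(1),np.round(g,4))
E
```

```text
9.7333
-27.0 [-3.9551e+01  0.0000e+00 -2.0000e-03]
-26.0 [-4.58322e+01  0.00000e+00 -2.00000e-03]
-25.0 [-5.1704e+01  0.0000e+00 -2.0000e-03]
-24.0 [-5.6737e+01  0.0000e+00 -2.0000e-03]
-23.0 [-6.26647e+01  0.00000e+00 -1.00000e-03]
-22.0 [-6.63917e+01  0.00000e+00 -1.00000e-03]
-21.0 [-6.70363e+01  0.00000e+00 -1.00000e-03]
-20.0 [-6.53476e+01  0.00000e+00 -1.00000e-03]
-19.0 [-60.8319   0.       0.    ]
-18.0 [-56.3508   0.       0.    ]
-17.0 [-5.23864e+01  1.00000e-03  1.00000e-03]
```

>>> {"fn": "arm_command", "kwargs": {
  "xyz": [
    [-0.01,0.006,0],
    [-0.02,0.012,0],
    [-0.03,0.018,-0.01],
    [-0.04,0.024,-0.03],
    [-0.049,0.0286,-0.05],
    [-0.049,0.0286,-0.08],
    [-0.049,0.0286,-0.11],
    [-0.049,0.0286,-0.135],
    [-0.049,0.0286,-0.147],
    [-0.049,0.0286,-0.147],
    [-0.0475,0.033,-0.147],
    [-0.0465,0.036,-0.147],
    [-0.0461,0.037,-0.147],
    [-0.0461,0.037,-0.147],
    [-0.0461,0.037,-0.147],
    [-0.0461,0.037,-0.147]
  ],
  "rot": [
    [0,0,-0.12],
    [0,0,-0.24],
    [0,0,-0.36],
    [0,0,-0.48],
    [0,0,-0.6],
    [0,0,-0.72],
    [0,0,-0.82],
    [0,0,-0.82],
    [0,0,-0.82],
    [0,0,-0.82],
    [0,0,-0.82],
    [0,0,-0.82],
    [0,0,-0.82],
    [0,0,-0.82],
    [0,0,-0.82],
    [0,0,-0.82]
  ]
}}

```text
time: 11.07
ee_pos: [0.4636, 0.1082, 0.103]
eef_rot: [0.876, 0.482, 0.0, -0.0]
ft_force: [-1.2, -0.2, -0.2]
width: 0.0006
grip_force: 0.0
```

```bash
python3 - <<'E'
from h import *
s=r.read_state();print(s['time'],s['ee_pos'],s['eef_rot'],s['ft_force'])
measure(('side',),None,(.505,.108))
E
```

```text
11.0667 [0.46356427 0.10815538 0.10301864] [ 8.76162537e-01  4.82015580e-01  4.35344837e-04 -7.52552492e-06] [-1.15784797 -0.20519198 -0.23984225]
side pin_tip 0.74 [0.4829 0.0594 0.078 ] r 53.4 az -114.4 [308. 194.]
side cap_notch 0.83 [0.4867 0.0608 0.0964] r 50.6 az -111.2 [308. 189.]
side cap_plug_top 0.63 [0.5065 0.1007 0.1122] r 7.4 az -78.4 [308. 175.]
side stud_a_top 0.93 [0.536  0.0881 0.12  ] r 36.8 az -32.6 [318. 173.]
side stud_b_top 0.9 [0.4748 0.1229 0.1217] r 33.7 az 153.7 [296. 172.]
side clamp_pivot 0.84 [0.5344 0.1827 0.0959] r 80.3 az 68.5 [304. 163.]
```

>>> {"fn": "arm_command", "kwargs": {
  "xyz": [
    [-0.003,-0.0075,0],
    [-0.003,-0.0075,0],
    [-0.003,-0.0075,0.03],
    [0,-0.01,0.06],
    [0.01,-0.015,0.09],
    [0.02,-0.02,0.12],
    [0.03,-0.028,0.147],
    [0.0461,-0.037,0.147],
    [0.0461,-0.037,0.147],
    [0.0461,-0.037,0.147],
    [0.0461,-0.037,0.147],
    [0.0461,-0.037,0.147]
  ],
  "rot": [
    [0,0,0],
    [0,0,0],
    [0,0,0],
    [0,0,0.12],
    [0,0,0.24],
    [0,0,0.36],
    [0,0,0.48],
    [0,0,0.6],
    [0,0,0.72],
    [0,0,0.82],
    [0,0,0.82],
    [0,0,0.82]
  ]
}}

```text
time: 12.47
ee_pos: [0.5093, 0.0708, 0.2494]
eef_rot: [0.613, 0.79, -0.0, -0.0]
ft_force: [0.3, -0.6, -0.2]
width: 0.0004
grip_force: 0.0
```

```bash
timeout 300 python3 - <<'E'
from fit import *
shot('wrist','w5')
im,mask=studfit('w5')
s=r.read_state();print(s['time'],s['ee_pos'],s['ft_force'])
a=cv2.imread('pics/w5.png');cv2.imwrite('pics/w5c.png',cv2.resize(a[60:260,200:460],(780,600),interpolation=cv2.INTER_CUBIC))
def cost(x):
    m=mask(x);o=mask(x,8.5);ring=np.clip(o-m,0,1)
    return (im*m).sum()/m.sum()-(im*ring).sum()/ring.sum()
for a in np.radians(np.arange(-28,-18,1.)):
    g=min((cost([.505+dx,.109+dy,a]),dx,dy) for dx in np.arange(-.002,.0021,.001) for dy in np.arange(-.002,.0021,.001))
    print(np.degrees(a).round(1),np.round(g,4))
E
```

```text
12.5167 [0.50926309 0.07090598 0.24947697] [ 0.48152175 -0.25361094  0.14648722]
-28.0 [-6.56736e+01  0.00000e+00 -1.00000e-03]
-27.0 [-6.44321e+01  0.00000e+00 -1.00000e-03]
-26.0 [-5.98993e+01  0.00000e+00 -1.00000e-03]
-25.0 [-5.42189e+01  0.00000e+00 -1.00000e-03]
-24.0 [-4.86026e+01  1.00000e-03  0.00000e+00]
-23.0 [-4.37769e+01  1.00000e-03  1.00000e-03]
-22.0 [-4.04344e+01  1.00000e-03  1.00000e-03]
-21.0 [-3.98326e+01  2.00000e-03  2.00000e-03]
-20.0 [-3.72273e+01  2.00000e-03  2.00000e-03]
-19.0 [-3.34483e+01  2.00000e-03  2.00000e-03]
```

View pics/w5c.png

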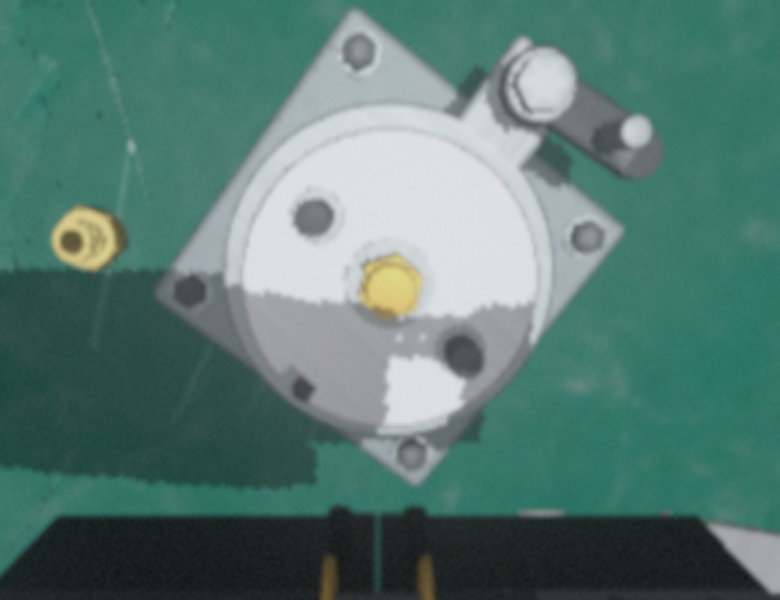

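>>> {"fn": "arm_command", "kwargs": {
  "xyz": [
    [0.003,-0.001,0],
    [0.006,-0.002,0],
    [0.01,-0.003,-0.01],
    [0.0141,-0.0039,-0.03],
    [0.0141,-0.0039,-0.06],
    [0.0141,-0.0039,-0.09],
    [0.0141,-0.0039,-0.115],
    [0.0141,-0.0039,-0.135],
    [0.0141,-0.0039,-0.1464],
    [0.0141,-0.0039,-0.1464],
    [0.0155,-0.001,-0.1464],
    [0.017,0.0025,-0.1464],
    [0.018,0.0045,-0.1464],
    [0.0189,0.0063,-0.1464],
    [0.0189,0.0063,-0.1464],
    [0.0189,0.0063,-0.1464],
    [0.0189,0.0063,-0.1464]
  ],
  "rot": [
    [0,0,-0.11],
    [0,0,-0.22],
    [0,0,-0.33],
    [0,0,-0.44],
    [0,0,-0.55],
    [0,0,-0.64],
    [0,0,-0.688],
    [0,0,-0.688],
    [0,0,-0.688],
    [0,0,-0.688],
    [0,0,-0.688],
    [0,0,-0.688],
    [0,0,-0.688],
    [0,0,-0.688],
    [0,0,-0.688],
    [0,0,-0.688],
    [0,0,-0.688]
  ]
}}

```text
time: 13.93
ee_pos: [0.5284, 0.0774, 0.1034]
eef_rot: [0.842, 0.539, 0.0, 0.0]
ft_force: [0.0, 0.5, -0.1]
width: 0.0005
grip_force: 0.0
```

```bash
python3 - <<'E'
from h import *
s=r.read_state();print(s['time'],s['ee_pos'],s['eef_rot'],s['ft_force'])
measure(('side',),None,(.505,.108))
E
```

```text
13.9333 [0.52840704 0.07735384 0.10337488] [8.42492612e-01 5.38707870e-01 1.67779362e-04 3.14725139e-05] [ 0.01083492  0.47996473 -0.13043885]
side pin_tip 0.89 [0.4855 0.0589 0.0759] r 52.8 az -111.7 [308. 194.]
side pin_tip 0.74 [5.048e-01 1.083e-01 2.000e-04] r 0.4 az 115.7 [307. 201.]
side cap_notch 0.95 [0.4874 0.0627 0.0968] r 48.6 az -111.2 [308. 188.]
side cap_notch 0.52 [0.4844 0.0591 0.0782] r 53.1 az -112.9 [308. 194.]
side cap_plug_top 0.83 [0.5117 0.1039 0.1112] r 7.9 az -31.7 [309. 175.]
side stud_a_top 0.81 [0.5342 0.0947 0.1171] r 32.1 az -24.5 [317. 173.]
side stud_b_top 0.89 [0.4735 0.1212 0.1175] r 34.2 az 157.3 [295. 174.]
side clamp_peg_top 0.41 [0.5687 0.1731 0.1208] r 91.1 az 45.6 [315. 155.]
```

>>> {"fn": "arm_command", "kwargs": {
  "xyz": [
    [-0.003,-0.0064,0],
    [-0.003,-0.0064,0],
    [-0.003,-0.0064,0.03],
    [-0.0048,-0.0064,0.065],
    [-0.0141,-0.0064,0.1],
    [-0.0189,-0.0063,0.13],
    [-0.0189,-0.0063,0.1464],
    [-0.0189,-0.0063,0.1464],
    [-0.0189,-0.0063,0.1464],
    [-0.0189,-0.0063,0.1464],
    [-0.0189,-0.0063,0.1464],
    [-0.0189,-0.0063,0.1464]
  ],
  "rot": [
    [0,0,0],
    [0,0,0],
    [0,0,0],
    [0,0,0.11],
    [0,0,0.22],
    [0,0,0.33],
    [0,0,0.44],
    [0,0,0.55],
    [0,0,0.64],
    [0,0,0.688],
    [0,0,0.688],
    [0,0,0.688]
  ]
}}

```text
time: 15.33
ee_pos: [0.5093, 0.0708, 0.2495]
eef_rot: [0.612, 0.791, 0.0, -0.0]
ft_force: [-0.4, -0.1, -0.2]
width: 0.0006
grip_force: 0.0
```

```bash
cat >> fit.py <<'E'
def fitangle(name,a0,rng=4,dz=0):
    im,mask=studfit(name,dz)
    def cost(x):
        m=mask(x);o=mask(x,8.5);ring=np.clip(o-m,0,1)
        return (im*m).sum()/m.sum()-(im*ring).sum()/ring.sum()
    G=[min((cost([.505+dx,.108+dy,np.radians(a)]),dx,dy) for dx in (-.001,0,.001) for dy in (-.001,0,.001)) for a in np.arange(a0-rng,a0+rng+.1,1)]
    for a,g in zip(np.arange(a0-rng,a0+rng+.1,1),G): print(a,np.round(g,3))
E
timeout 300 python3 - <<'E'
from fit import *
shot('wrist','w6')
s=r.read_state();print(s['time'],s['ee_pos'],s['eef_rot'])
fitangle('w6',-23)
# plate reference: bolts found by network-free template: refit using w5 bolt pixels as seeds
g=cv2.cvtColor(cv2.imread('pics/w6.png'),cv2.COLOR_BGR2GRAY);g5=cv2.cvtColor(cv2.imread('pics/w5.png'),cv2.COLOR_BGR2GRAY)
P=[]
for x,y in [(358,51),(587,237),(412,455),(190,291)]:
    u,v=200+x/3-.33,60+y/3-.33;iu,iv=round(u),round(v)
    t=g5[iv-9:iv+10,iu-9:iu+10];R=cv2.matchTemplate(g[iv-13:iv+14,iu-13:iu+14],t,cv2.TM_CCOEFF_NORMED);_,m,_,l=cv2.minMaxLoc(R)
    P.append(bp('wrist',u+l[0]-4,v+l[1]-4,.017))
b=np.array(P);ang=lambda v:np.degrees(np.arctan2(v[1],v[0])).round(1)
print(b.mean(0),ang(b[1]-b[0]),ang(b[2]-b[3]),ang(b[0]-b[2])-135,ang(b[1]-b[3])-45)
E
```

```text
15.3833 [0.50935977 0.07083442 0.24950943] [ 6.12371030e-01  7.90570504e-01  7.72449808e-06 -3.07172881e-05]
-27.0 [-5.2805e+01  0.0000e+00 -1.0000e-03]
-26.0 [-5.9884e+01  0.0000e+00 -1.0000e-03]
-25.0 [-6.429e+01  0.000e+00 -1.000e-03]
-24.0 [-6.6731e+01  0.0000e+00 -1.0000e-03]
-23.0 [-65.532   0.      0.   ]
-22.0 [-63.367   0.      0.   ]
-21.0 [-57.607   0.      0.   ]
-20.0 [-51.936   0.      0.   ]
-19.0 [-4.8691e+01  1.0000e-03  1.0000e-03]
[0.50543154 0.10688242] -22.7 -22.9 -22.599999999999994 -22.8
```

>>> {"fn": "arm_command", "kwargs": {
  "xyz": [
    [-0.0043,0.02,0],
    [-0.0043,0.0369,-0.02],
    [-0.0043,0.0369,-0.05],
    [-0.0043,0.0369,-0.08],
    [-0.0043,0.0369,-0.105],
    [-0.0043,0.0369,-0.12],
    [-0.0043,0.0369,-0.13],
    [-0.0043,0.0369,-0.133],
    [-0.0043,0.0369,-0.134],
    [-0.0043,0.0369,-0.135],
    [-0.0043,0.0369,-0.136],
    [-0.0043,0.0369,-0.137],
    [-0.0043,0.0369,-0.137]
  ],
  "rot": [
    [0,0,0],
    [0,0,0],
    [0,0,0],
    [0,0,0],
    [0,0,0],
    [0,0,0],
    [0,0,0],
    [0,0,0],
    [0,0,0],
    [0,0,0],
    [0,0,0],
    [0,0,0],
    [0,0,0]
  ]
}}

```text
time: 16.47
ee_pos: [0.5061, 0.1081, 0.1138]
eef_rot: [0.612, 0.791, 0.001, 0.001]
ft_force: [-0.7, -1.0, 6.5]
width: 0.0005
grip_force: 3.0
```

>>> {"fn": "arm_command", "kwargs": {
  "xyz": [
    [-0.0005,0,-0.001],
    [-0.0005,0,-0.002],
    [-0.0005,0,-0.003],
    [-0.0005,0,-0.004],
    [-0.0005,0,-0.004]
  ],
  "rot": [
    [0,0,0],
    [0,0,0],
    [0,0,0],
    [0,0,0],
    [0,0,0]
  ]
}}

```text
time: 16.88
ee_pos: [0.5052, 0.1082, 0.1094]
eef_rot: [0.611, 0.791, 0.001, 0.0]
ft_force: [-0.7, 0.3, 0.1]
width: 0.0004
grip_force: 0.0
```

>>> {"fn": "arm_command", "kwargs": {
  "xyz": [
    [0,0,-0.001],
    [0,0,-0.002],
    [0,0,-0.003],
    [0,0,-0.004],
    [0,0,-0.005],
    [0,0,-0.006],
    [0,0,-0.007],
    [0,0,-0.007]
  ],
  "rot": [
    [0,0,0],
    [0,0,0],
    [0,0,0],
    [0,0,0],
    [0,0,0],
    [0,0,0],
    [0,0,0],
    [0,0,0]
  ]
}}

```text
time: 17.55
ee_pos: [0.5046, 0.1079, 0.1029]
eef_rot: [0.612, 0.791, 0.0, -0.0]
ft_force: [-7.5, -2.2, 19.3]
width: 0.0008
grip_force: 9.4
```

>>> {"fn": "arm_command", "kwargs": {
  "xyz": [
    [0,0,0.004],
    [0,0,0.03],
    [0,0,0.06],
    [0.01,0.013,0.09],
    [0.02,0.027,0.1],
    [0.03,0.041,0.1],
    [0.04,0.055,0.1],
    [0.05,0.068,0.1],
    [0.06,0.082,0.1],
    [0.068,0.0927,0.1],
    [0.068,0.0927,0.1],
    [0.068,0.0927,0.1],
    [0.068,0.0927,0.1]
  ],
  "rot": [
    [0,0,0],
    [0,0,0],
    [0,0,0.1],
    [0,0,0.22],
    [0,0,0.34],
    [0,0,0.46],
    [0,0,0.58],
    [0,0,0.7],
    [0,0,0.82],
    [0,0,0.94],
    [0,0,1.035],
    [0,0,1.035],
    [0,0,1.035]
  ]
}}

```text
time: 18.63
ee_pos: [0.5726, 0.2003, 0.2013]
eef_rot: [0.142, 0.99, -0.0, -0.0]
ft_force: [0.2, -0.6, 0.1]
width: 0.0002
grip_force: 0.0
```

```bash
python3 - <<'E'
from h import *
s=r.read_state();print(s['time'],s['ee_pos'],s['eef_rot'],s['ft_force'],s['joint_positions'].round(2))
measure(('side','top'),None,(.505,.108))
for l in ['cell_cap']: find(l,'side');find(l,'top')
e=s['ee_pos']
piv=np.array([.5363,.182])
for k in range(15):
    f=k/14; th=np.radians(-16-97*f); d=.028-.009*min(1,3*f)
    p=piv+.030*np.array([np.cos(th),np.sin(th)])+d*np.array([-np.sin(th),np.cos(th)])
    print([*map(float,(p-e[:2]).round(4))],round(-np.radians(97)*f,3))
E
```

```text
18.6333 [0.57258911 0.20027304 0.20129097] [ 1.41649828e-01  9.89916792e-01 -1.87933153e-04 -1.88953913e-04] [ 0.15565974 -0.62719644  0.09796237] [-0.72  0.31  0.38  1.56 -0.12  1.29  0.97]
side pin_tip 0.75 [0.4841 0.0564 0.0764] r 55.7 az -112.0 [308. 195.]
side cap_notch 0.71 [0.4889 0.0625 0.0843] r 48.3 az -109.5 [309. 191.]
side cap_plug_top 0.61 [0.5053 0.1001 0.1029] r 7.9 az -87.6 [308. 178.]
side stud_a_top 0.68 [0.5391 0.0933 0.1077] r 37.1 az -23.3 [318. 175.]
side stud_a_top 0.61 [0.4731 0.1199 0.1053] r 34.0 az 159.5 [296. 177.]
side stud_b_top 0.7 [0.4723 0.1236 0.1032] r 36.2 az 154.6 [295. 177.]
side clamp_pivot 0.75 [0.5376 0.1804 0.0936] r 79.4 az 65.7 [305. 163.]
side clamp_peg_top 0.58 [0.5365 0.0939 0.1077] r 34.5 az -24.1 [318. 175.]
side clamp_peg_top 0.53 [0.566  0.1724 0.122 ] r 88.7 az 46.6 [314. 155.]
top pin_tip 0.77 [0.4865 0.061  0.0749] r 50.5 az -111.5 [303. 204.]
top pin_tip 0.63 [0.5037 0.1102 0.0724] r 2.6 az 121.0 [285. 198.]
top cap_notch 0.75 [0.4826 0.0655 0.0809] r 48.0 az -117.8 [301. 204.]
top cap_plug_top 0.86 [0.5073 0.107  0.1039] r 2.5 
[... 221 characters left out ...]
 [256. 186.]
top clamp_peg_top 0.65 [0.5686 0.1739 0.1218] r 91.5 az 46.0 [259. 171.]
top clamp_peg_top 0.61 [0.5372 0.0953 0.1096] r 34.6 az -21.6 [289. 183.]
side cell_cap 0.73 [0.5067 0.1057 0.0714] [308. 185.]
side cell_cap 0.63 [0.5667 0.3213 0.0775] [294. 143.]
top cell_cap 0.65 [0.5032 0.1081 0.0708] [286. 198.]
[0.0003, 0.0004] -0.0
[0.0015, -0.0059] -0.121
[0.0017, -0.0123] -0.242
[0.001, -0.0184] -0.363
[-0.0006, -0.0243] -0.484
[-0.0026, -0.0294] -0.605
[-0.0042, -0.0334] -0.726
[-0.0062, -0.0372] -0.846
[-0.0087, -0.0407] -0.967
[-0.0116, -0.0438] -1.088
[-0.0149, -0.0466] -1.209
[-0.0185, -0.049] -1.33
[-0.0223, -0.0509] -1.451
[-0.0263, -0.0524] -1.572
[-0.0305, -0.0533] -1.693
```

>>> {"fn": "arm_command", "kwargs": {
  "xyz": [
    [0,0,-0.03],
    [0,0,-0.06],
    [0,0,-0.08],
    [0,0,-0.091],
    [0,0,-0.091],
    [0.0015,-0.0059,-0.091],
    [0.0017,-0.0123,-0.091],
    [0.001,-0.0184,-0.091],
    [-0.0006,-0.0243,-0.091],
    [-0.0026,-0.0294,-0.091],
    [-0.0042,-0.0334,-0.091],
    [-0.0062,-0.0372,-0.091],
    [-0.0087,-0.0407,-0.091],
    [-0.0116,-0.0438,-0.091],
    [-0.0149,-0.0466,-0.091],
    [-0.0149,-0.0466,-0.091],
    [-0.0149,-0.0466,-0.091]
  ],
  "rot": [
    [0,0,0],
    [0,0,0],
    [0,0,0],
    [0,0,0],
    [0,0,0],
    [0,0,-0.121],
    [0,0,-0.242],
    [0,0,-0.363],
    [0,0,-0.484],
    [0,0,-0.605],
    [0,0,-0.726],
    [0,0,-0.846],
    [0,0,-0.967],
    [0,0,-1.088],
    [0,0,-1.209],
    [0,0,-1.209],
    [0,0,-1.209]
  ]
}}

```text
time: 20.95
ee_pos: [0.5589, 0.1542, 0.1122]
eef_rot: [0.677, 0.736, 0.001, 0.001]
ft_force: [2.3, -1.1, 1.2]
width: 0.0002
grip_force: 1.1
```

```bash
python3 - <<'E'
from h import *
s=r.read_state();print(s['time'],s['ee_pos'],s['eef_rot'],s['ft_force'],s['joint_positions'].round(2))
for c in ('side','top'):
    shot(c); find('clamp_peg_top',c)
E
```

```text
20.95 [0.55894248 0.15419369 0.1121827 ] [6.76604429e-01 7.36345274e-01 1.27458341e-03 6.78272882e-04] [ 2.25187375 -1.10250606  1.17922287] [-0.84  0.35  0.6   1.75 -0.22  1.1  -0.09]
side clamp_peg_top 0.46 [0.5492 0.1507 0.1209] [313. 160.]
```

>>> {"fn": "arm_command", "kwargs": {
  "xyz": [
    [-0.0036,-0.0024,0],
    [-0.0074,-0.0043,0],
    [-0.0114,-0.0058,0],
    [-0.0156,-0.0067,0],
    [-0.0156,-0.0067,0],
    [-0.0156,-0.0067,0]
  ],
  "rot": [
    [0,0,-0.121],
    [0,0,-0.242],
    [0,0,-0.363],
    [0,0,-0.484],
    [0,0,-0.484],
    [0,0,-0.484]
  ]
}}

```text
time: 21.65
ee_pos: [0.5419, 0.1477, 0.1105]
eef_rot: [0.833, 0.554, -0.0, -0.0]
ft_force: [-0.2, -1.0, 1.2]
width: 0.0003
grip_force: 0.3
```

>>> {"fn": "arm_command", "kwargs": {
  "xyz": [
    [-0.0009,0.0004,0],
    [-0.0018,0.0008,0],
    [-0.0028,0.0012,0],
    [-0.0028,0.0012,0]
  ],
  "rot": [
    [0,0,0],
    [0,0,0],
    [0,0,0],
    [0,0,0]
  ]
}}

```text
time: 21.98
ee_pos: [0.5392, 0.1483, 0.1105]
eef_rot: [0.834, 0.552, -0.0, 0.0]
ft_force: [1.5, -1.5, -1.0]
width: 0.0005
grip_force: 1.0
```

>>> {"fn": "arm_command", "kwargs": {
  "xyz": [
    [-0.0009,0.0004,0],
    [-0.0018,0.0008,0],
    [-0.0028,0.0012,0],
    [-0.0028,0.0012,0]
  ],
  "rot": [
    [0,0,0],
    [0,0,0],
    [0,0,0],
    [0,0,0]
  ]
}}

```text
time: 22.32
ee_pos: [0.5372, 0.1492, 0.1107]
eef_rot: [0.834, 0.551, 0.001, 0.001]
ft_force: [5.9, -4.6, -2.7]
width: 0.0004
grip_force: 3.3
```

>>> {"fn": "arm_command", "kwargs": {
  "xyz": [
    [-0.0009,0.0004,0],
    [-0.0018,0.0008,0],
    [-0.0018,0.0008,0],
    [-0.0018,0.0008,0]
  ],
  "rot": [
    [0,0,0],
    [0,0,0],
    [0,0,0],
    [0,0,0]
  ]
}}

```text
time: 22.65
ee_pos: [0.5369, 0.1493, 0.1109]
eef_rot: [0.835, 0.551, 0.002, 0.002]
ft_force: [12.9, -5.1, -7.3]
width: 0.0004
grip_force: 6.8
```

>>> {"fn": "arm_command", "kwargs": {
  "xyz": [
    [0.006,-0.0025,0],
    [0.012,-0.005,0],
    [0.012,-0.005,0.005],
    [0.012,-0.005,0.035],
    [0.012,-0.005,0.07],
    [0.01,-0.01,0.105],
    [0,-0.03,0.139],
    [-0.012,-0.05,0.139],
    [-0.025,-0.074,0.139],
    [-0.025,-0.078,0.139],
    [-0.025,-0.078,0.139],
    [-0.025,-0.078,0.139]
  ],
  "rot": [
    [0,0,0],
    [0,0,0],
    [0,0,0],
    [0,0,0],
    [0,0,0.1],
    [0,0,0.2],
    [0,0,0.3],
    [0,0,0.4],
    [0,0,0.5],
    [0,0,0.6],
    [0,0,0.66],
    [0,0,0.66]
  ]
}}

```text
time: 23.65
ee_pos: [0.5094, 0.0724, 0.2502]
eef_rot: [0.61, 0.793, 0.001, -0.0]
ft_force: [0.7, -0.1, 0.3]
width: 0.0009
grip_force: 0.0
```

```bash
python3 - <<'E'
from h import *
s=r.read_state();print(s['time'],s['ee_pos'],s['ft_force'])
measure(('wrist','side','top'),'w7',(.505,.108))
find('cell_cap','side');find('cell_cap','wrist')
a=cv2.imread('pics/w7.png');r.camera('side')
b=r.camera('side')[:,:,::-1]
A=cv2.resize(a[60:260,200:460],(520,400),interpolation=cv2.INTER_CUBIC);B=cv2.resize(b[140:220,280:336],(280,400),interpolation=cv2.INTER_CUBIC)
cv2.imwrite('pics/fin.png',np.hstack([A,B]))
E
```

```text
23.65 [0.50941605 0.07239289 0.25015161] [ 0.69070671 -0.07945095  0.26351195]
wrist pin_tip 0.63 [0.4871 0.0557 0.0714] r 55.2 az -108.9 [302. 193.]
wrist cap_notch 0.56 [0.4826 0.0577 0.0843] r 55.0 az -114.0 [297. 193.]
wrist cap_plug_top 0.85 [0.503  0.1048 0.0985] r 3.7 az -121.7 [326. 158.]
wrist cap_plug_top 0.71 [0.3805 0.0859 0.0026] r 126.5 az -169.9 [233. 140.]
wrist stud_a_top 0.86 [0.5341 0.0947 0.1073] r 32.0 az -24.5 [353. 177.]
wrist stud_b_top 0.73 [0.4742 0.1205 0.1067] r 33.2 az 158.0 [302. 137.]
wrist clamp_pivot 0.58 [0.5276 0.1527 0.1166] r 50.1 az 63.1 [364. 118.]
wrist clamp_peg_top 0.85 [0.5282 0.1527 0.1182] r 50.4 az 62.5 [365. 118.]
side pin_tip 0.62 [0.4866 0.057  0.0758] r 54.3 az -109.9 [309. 195.]
side cap_notch 0.62 [0.4876 0.0623 0.0864] r 48.9 az -110.8 [309. 191.]
side cap_plug_top 0.68 [0.5066 0.1035 0.1042] r 4.8 az -70.3 [308. 177.]
side stud_a_top 0.85 [0.5368 0.0923 0.1085] r 35.5 az -26.3 [318. 175.]
side stud_b_top 0.93 [0.4734 0.1219 0.1073] r 34.5 az 156.2 [295. 176.]
side clamp_pivot 0.75 [0.534  0.1794 0.0954] r 77.1 az 67.9 [304. 163.]
side clamp_peg_top 0.48 [0.5266 0.155  0.1223] r 51.7 az 65.3 [306. 162.]
side cell_cap 0.84 [0.5064 0.1069 0.0706] [307. 185.]
side cell_cap 0.59 [0.5668 0.3203 0.0744] [294. 144.]
wrist cell_cap 0.94 [0.5047 0.1074 0.0668] [328. 153.]
```

View pics/fin.png

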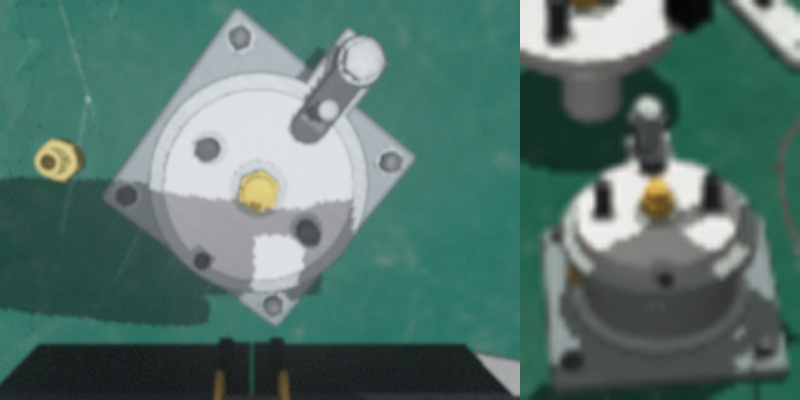

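The picture shows the clamp bar running from its pivot nut at (360,60) over the rim, in line with the plug at (258,192). The notch sits over the pin at (203,260), and the cap lies flat on the flange. I'm handing it in.

```bash
python3 -c "
from bench import r
print(r.close_job())"
```

```text
the job is handed in; nothing more can be done
None
```

The job is handed in: the cap was turned until its notch stood over the pin, pressed down flat on the flange, and the swing clamp pushed in over its rim to the end stop, in about 24 s of robot time.

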